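# Offer a lid up to its glazed box

### The arm

A 7-joint arm with a two-finger parallel gripper is mounted at the origin on the work surface. World frame = base frame: x ahead of the robot, y to its left, z up, the work surface at z = 0. Lengths are in m, angles in rad, forces in N, time in s.
With the tool pointing down it reaches from about 0.35 to 0.9 m from the base axis. Payload 8.1 kg.
Tool frame: the origin (TCP) lies midway between the tips of the shut fingers; the grasp point (between the pads) lies 19 mm behind it; z points along the fingers, y is the line along which they close (so a half turn about z gives the same grasp; the last joint's range is limited). The gripper opens to 85 mm and grips with 20 to 120 N. Pads are 22 mm wide; open, the fingers measure 114 mm over their backs; the gripper's body (76 mm by 85 mm) begins 54 mm behind the grasp point. The pads swing forward as they close: fully open they stand 13 mm farther back than shut.
Start: joints at [1.151, 0.434, 0.025, 1.573, -0.012, 1.134, -0.075], TCP at [0.195, -0.594, 0.231] pointing down, gripper open.
Joint ranges: [-2.62, 2.62], [-0.44, 2.09], [-1.27, 1.32], [0.08, 2.57], [-1.32, 4.46], [0.12, 2], [-2.74, 2.74]. Speed limits (rad/s): [2.22, 2.22, 3.01, 3.01, 3.14, 3.14, 3.14].

### API

Orientations are given as [roll, pitch, yaw] about the fixed x, y, z axes, in that order (R = Rz(yaw) Ry(pitch) Rx(roll)).
In Python, from cell import status, imaging, r gives the robot as it stands.
- The arm moves only by the shell command python3 -m pendant 'ROWS'. ROWS is JSON, a list of rows, each a list of 5 numbers: the shift along the tool's x, y, z scaled (see below), then the turn about the tool's z scaled (see below), then the opening, from 0 (shut) to 1 (fully open). In form: [[tx, ty, tz, roll, jaw], ...]. A call has 1 to 5 rows; each row shifts and turns the commanded pose from where the row before left it, along the tool's axes as they then stand; what a row does not reach is not made up. The controller multiplies each number of a shift by 0.025 m and each number of a turn by 0.12 rad. A row lasts 1/12 s, in which the tool goes at most 41.7 mm and 7.16 degrees, less where a joint would pass 70% of its speed; a pose out of reach is approached as far as the arm can. A call with a number of a shift or a turn outside -1 to 1 is refused whole. A call with a gripper value outside its range is refused whole. The fingers move at their own pace and stop on an object; the grip force is fixed at half the most. Time passes only in rows, so rows that do not move let the fingers close. It gives the time, the measured TCP pose, the force, the opening and the grip force at its end, in the units of the state.
- status.read_state(): the state, without advancing time (a new reading comes with each control period).
- imaging.grab_frame(name): name is "scene" or "top" or "wrist"; returns (picture, depth): 480x640x3 uint8, red, green, blue; 480x640 float32, m along the optical axis (not along the pixel's ray), 0 where there is no reading.
- imaging.camera_info(name): a dict with "K" (3x3 intrinsics, pixels), "T" (4x4, takes a point from camera to world coordinates). Camera axes: x right, y up, looking along -z (the intrinsics and any distortion apply to the point x, -y, -z); pixel columns grow to the right and rows downward; lengths in m; the calibration is good to about 2 mm. A picture is of the moment at which its call begins: read the wrist's pose just before it. camera_info takes no time and is no camera call; for the wrist camera it gives the pose at the moment of the call.
- r.close_job(): hands the job in; it is judged then, once.
The state is a dict: "time": time; "q": joint angles; "qvel": joint speeds; "joint_efforts": joint torques, N m; "tool_pos": TCP position; "eef_rot": TCP orientation; "wrist_force": force on the tool from outside, world axes, zero at the start; "ft_torque": the same for the moment, N m; "opening": finger opening in m; "grasp_force": force on a finger pad.
Only numpy, scipy, OpenCV 4.12 (cv2) and the standard library are available. Lean on these libraries where they do the work, as an engineer would, in place of code of your own. Each camera call takes 0.05 s, during which the arm holds its last target. There are 200 camera calls.

### The job

In this pottery workshop a box lid is drying under the slatted rack: pull the ware board out by its dowel as far as it goes, take the lid by its bar and carry it over the stand of drying beads to the rectangular box on the banding wheel. Stop with the lid level, centred and squared over the box about 1 cm above its rim, so that the fit can be checked, and finish there still holding it: do not put it down or let go. The glaze on the box is still wet, so the lid must never touch the box; keep off the beads, and leave the box and the other things standing where they are.

Things in the scene. Friction and masses are not known exactly. Their poses are not given: they have to be found in the camera images.
- rack: Fixed low wooden drying rack, 240 deep (its x) x 200 wide x 116 high to the top of its slatted shelf, clear height below the shelf about 96 mm; three small terracotta cups fixed on its rear half reach 158 high. Origin on the table under the middle of its front edge (the edge facing the robot); x points into the rack, away from the robot, y left, z up.
- board (a joint): Slide of the plywood ware board on the rack's runners: 0 is pushed in, 0.16 m is fully out at its stop; it grows as the board is drawn out along the rack's -x. It starts 0 to 30 mm out. Needs about 2 N plus a little more with speed, and stays where it is left. The board is 340 long x 130 wide x 12 thick, its top 32 mm above the table.
- board_dowel (a point): Point to grip on the upright wooden dowel at the front of the ware board: the dowel is 18 in diameter and stands from 32 to 84 mm above the table; this point is on its axis 65 mm above the table, 70 mm in front of the rack's front edge when the joint reads 0. It moves with the board and its axes are the rack's.
- lid: Loose white ceramic lid of about 0.26 kg lying on the ware board, at first under the rack's shelf, riding along when the board is drawn out: a flat slab 110 (x) x 76 (y) x 8 with an 88 x 54 step 4 high on it, and an upright bar on top, 56 long (along x), 14 wide (y), from 12 to 42 mm above the underside. Origin at the centre of its underside; z up.
- beads: Fixed stand of drying beads between the rack and the wheel, an obstacle: a wooden base 360 (x) x 80 (y) x 18 with two rows of thin upright pins carrying white beads, whose tops are 150 mm above the table. Origin at the centre of the underside.
- wheel: Fixed banding wheel (low turntable, which does not turn here), aluminium disc of 160 diameter, its top 50 mm above the table. Origin on its axis at the table. The box stands on it.
- box: Loose white ceramic open-topped box, 110 (x) x 76 (y) x 75 high, walls 6, 0.55 kg, standing on the wheel. Origin at the centre of its underside; the lid's slab has the same outline and belongs with its long side along the box's long side (either way round).
- box_rim (a point): Centre of the box's mouth, level with its rim, 75 mm above the box's underside and 125 mm above the table; axes as the box's.
- bowl: Bystander: glaze bowl, 90 across, 40 high, standing to the right. Origin at the centre of its underside.
- vase: Bystander: small closed white vase, 68 across, 125 high, beyond the wheel. Origin at the centre of its underside.
- cup: Bystander: greenish cup, 72 across, 85 high, at the left. Origin at the centre of its underside.
- brush: Bystander: brush about 170 long lying on the table to the right of the wheel. Origin at its underside near the middle.
Things that resemble listed ones, but are neither listed nor needed, are in the scene too. What is shaped like the lid but orange or pink is not meant.

How it is judged:
By the outcome, as a careful person would: the job done as asked, in the order asked, and still so for the second after the job is handed in, while the arm keeps its last pose, push and grip.
It also fails if it takes over 61 s, if anything falls off the work surface, if the arm or the gripper's body presses on something with over 40 N, if the wrist force passes 120 N, or if a joint passes its speed limit or range.

## Working session

There is one attempt and no reset: what is moved stays moved. The work goes in short steps, Python scripts to look and compute and a shell command to move; the robot and the scene stay as the last step left them, time stands still between calls to the robot, and variables do not carry over. Pictures are saved under pics/ and viewed, at most 10 in all, crops included, and the job is handed in when it is done.

```bash
mkdir -p pics
cat > h.py <<'E'
import numpy as np,cv2
from cell import status,imaging,r
def grab(n):
    i=imaging.camera_info(n); p,d=imaging.grab_frame(n); np.savez(''+n+'.npz',p=p,d=d,K=i['K'],T=i['T'])
    return p,d,np.array(i['K']),np.array(i['T'])
def load(n):
    z=np.load(''+n+'.npz'); return z['p'],z['d'],z['K'],z['T']
def w(n,u,v):
    p,d,K,T=load(n); d0=np.median(d[v-1:v+2,u-1:u+2]); q=np.linalg.inv(K)@[u,v,1]*d0
    return (T@[q[0],-q[1],-q[2],1])[:3]
def cloud(n):
    p,d,K,T=load(n); v,u=np.mgrid[:480,:640]; q=np.stack([u,v,np.ones_like(u)],-1)@np.linalg.inv(K).T*d[...,None]
    q=q*[1,-1,-1]; return q@T[:3,:3].T+T[:3,3]
E
python3 - <<'E'
from h import *
for n in ('scene','top'):
    p,d,K,T=grab(n); cv2.imwrite(f'pics/{n}0.png',p[...,::-1]); print(n,K.tolist(),T.round(3).tolist(),imaging.camera_info(n).keys())
print(status.read_state())
E
```

```text
scene [[440.3974915164023, 0.0, 328.21588130175445], [0.0, 440.3974915164023, 231.97955307935828], [0.0, 0.0, 1.0]] [[-0.828, -0.331, 0.452, 0.973], [0.561, -0.492, 0.666, 0.712], [0.002, 0.805, 0.593, 0.698], [0.0, 0.0, 0.0, 1.0]] dict_keys(['K', 'T'])
top [[462.47817377170065, 0.0, 318.64789552205326], [0.0, 462.47817377170065, 239.88976616351064], [0.0, 0.0, 1.0]] [[0.014, 0.995, -0.102, 0.384], [-1.0, 0.017, 0.022, 0.038], [0.024, 0.101, 0.995, 1.312], [0.0, 0.0, 0.0, 1.0]] dict_keys(['K', 'T'])
{'time': 0.1, 'q': array([ 1.15142812,  0.43515297,  0.024974  ,  1.57402362, -0.01158384,
        1.13401701, -0.0750827 ]), 'qvel': array([ 1.72424988e-03, -5.95151191e-04,  1.35150514e-03, -5.48163587e-04,
       -7.08019507e-05,  2.70513375e-04,  1.69591422e-03]), 'joint_efforts': array([ 2.45091192e-03, -6.71759748e+01,  1.02783658e+00, -3.16905463e+01,
        1.57682039e-02,  7.26452126e-03, -7.23123048e-05]), 'tool_pos': array([ 0.19448305, -0.59347712,  0.2305979 ]), 'eef_rot': array([-3.14014381e+00,  1.46815639e-04,  3.16722500e-01]), 'wrist_force': array([-0.3319119 ,  0.23417571,  0.06726367]), 'ft_torque': array([-0.01717707,  0.02479346,  0.01560361]), 'grasp_force': 0.0, 'opening': 0.08548512510021988}
```

View pics/scene0.png

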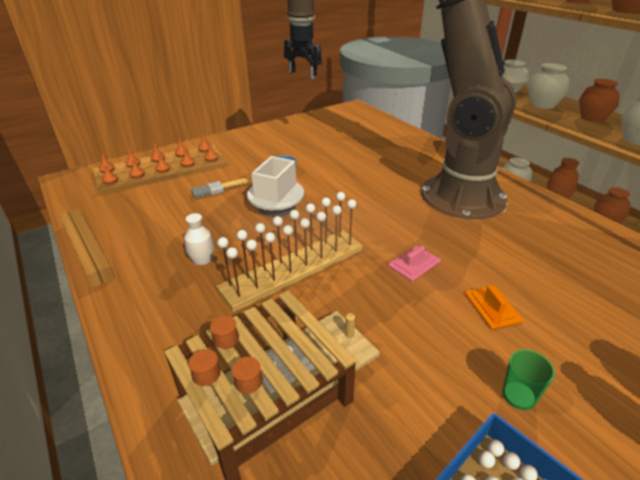

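View pics/top0.png

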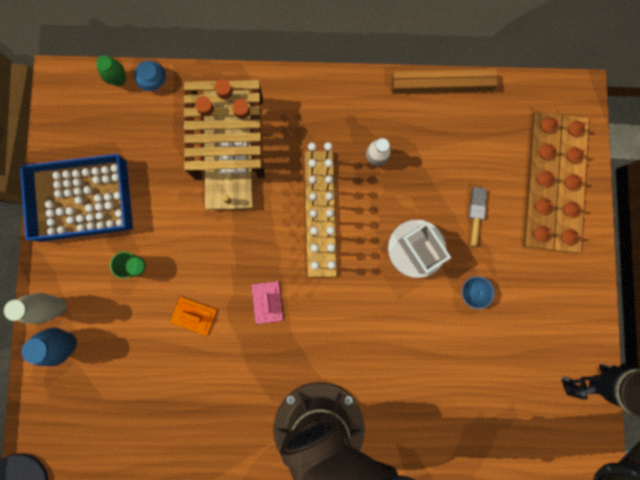

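The scene view shows the rack at (270,370) with the dowel at (350,325), and the box at (275,180) on the wheel. In the top view the dowel is at (228,200), the white lid is under the slats at (230,155), and the box is at (424,250). There are three lid-like things in the top view: white at (230,155), pink at (267,302) and orange at (194,316). The white one under the rack fits the description, and I'll confirm it in a crop.

Run:
```python
from h import *
p,_,_,_=load('top')
a=cv2.resize(p[70:220,170:290],None,fx=4,fy=4,interpolation=3)   # 480x600
s=load('scene')[0]
b=cv2.resize(p[215:285,380:460],(320,280),interpolation=3)
c=cv2.resize(s[300:400,260:390],(320,246),interpolation=3)
im=np.zeros((600,800,3),np.uint8); im[:,:480]=a; im[:280,480:]=b; im[300:546,480:]=c
cv2.imwrite('pics/crop1.png',im[...,::-1])
C=cloud('top'); X,Y,Z=C[...,0],C[...,1],C[...,2]
def rect(m,name):
    n,l,st,_=cv2.connectedComponentsWithStats(m.astype(np.uint8))
    for k in range(1,n):
        if st[k,4]>25:
            P=C[l==k]; print(name,st[k],P.mean(0).round(4),cv2.minAreaRect(P[:,:2].astype(np.float32)))
W=np.zeros(Z.shape,bool); W[215:290,380:460]=1
rect(W&(Z>.112)&(Z<.14),'rim')
R=np.zeros(Z.shape,bool); R[70:220,170:275]=1
rect(R&(Z>.106)&(Z<.125),'slat'); rect(R&(Z>.02)&(Z<.042)&(np.mgrid[:480,:640][0]>172),'board'); rect(R&(Z>.07)&(Z<.095),'dowel')
W=np.zeros(Z.shape,bool); W[215:290,380:460]=1
rect(W&(Z>.042)&(Z<.058),'wheel')
B=np.zeros(Z.shape,bool); B[140:285,295:345]=1
rect(B&(Z>.012)&(Z<.025),'beadbase'); print('beadtop',np.percentile(Z[B],99.5))
print('dowel top', w('top',228,200), 'scene',w('scene',350,320),w('scene',350,326))
```

```text
rim [402 222  48  51 431] [ 0.4905 -0.2687  0.1238] ((0.4919608533382416, -0.26789551973342896), (0.11019684374332428, 0.07804715633392334), 33.40998840332031)
slat [ 184   80   77   91 4275] [0.7999 0.2725 0.1158] ((0.8121872544288635, 0.2731505334377289), (0.2434091418981552, 0.20097124576568604), 2.7826218605041504)
slat [208 107  27   9 189] [0.8459 0.2723 0.1159] ((0.846403956413269, 0.2761286795139313), (0.02423115260899067, 0.06592436879873276), 4.448516845703125)
board [ 205  173   47   36 1607] [0.6509 0.2651 0.0325] ((0.6505306363105774, 0.2654305100440979), (0.10121806710958481, 0.13054390251636505), 1.9846460819244385)
dowel [228 142   6   5  27] [0.7704 0.2559 0.0736] ((0.7702393531799316, 0.25552061200141907), (0.013399246148765087, 0.013756281696259975), 0.6483479738235474)
dowel [186 170  11   4  26] [0.6886 0.3557 0.0828] ((0.6879397034645081, 0.35616335272789), (0.006207589525729418, 0.021631671115756035), 18.93911361694336)
dowel [222 194   7   8  41] [0.6201 0.2628 0.0832] ((0.6206052899360657, 0.2629069983959198), (0.016116194427013397, 0.015507194213569164), 48.
[... 290 characters left out ...]
6705611944199, 0.015638496726751328), 34.21751403808594)
wheel [407 229  33  38 435] [ 0.4964 -0.2763  0.0555] ((0.49617961049079895, -0.2759525179862976), (0.09643440693616867, 0.04888998717069626), 33.60432052612305)
beadbase [ 305  150   31  127 2535] [0.5865 0.0081 0.0186] ((0.5961158275604248, 0.00649091973900795), (0.36055630445480347, 0.07996673136949539), 2.2433199882507324)
beadbase [327 150   6  11  48] [ 0.7624 -0.0202  0.0184] ((0.7621047496795654, -0.01928507536649704), (0.014703705906867981, 0.029612543061375618), 88.36652374267578)
beadtop 1.3119582694478282
dowel top [0.61566248 0.25752102 0.06877018] scene [0.62312842 0.26952721 0.0801393 ] [0.62337772 0.27067739 0.06491801]
```

View pics/crop1.png

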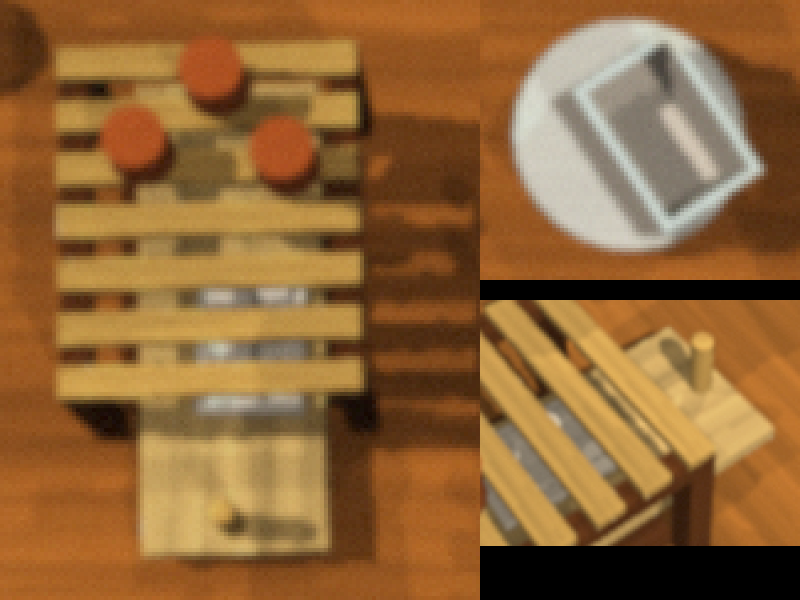

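The crop confirms it: the white slab lies under the front slats at crop (250,350), on the board with the dowel. The box's long axis is at about 33° yaw. The slat top (0.116), board (0.0325), dowel top (0.083) and rim (0.124) all match the text. The dowel is at about (0.622, 0.264) from the top view and (0.623, 0.270) from the scene view, so the joint reads about 0. I'm moving now.

```bash
python3 -m pendant '[[0,0,0,0.76,1],[0,0,0,0.76,1],[0,0,0,0.76,1]]' >/dev/null
python3 -m pendant '[[0.54,-0.98,0,0,1],[0.54,-0.98,0,0,1],[0.54,-0.98,0,0,1],[0.54,-0.98,0,0,1],[0.54,-0.98,0,0,1]]'
python3 -m pendant '[[0.54,-0.98,0,0,1],[0.54,-0.98,0,0,1],[0.54,-0.98,0,0,1],[0.54,-0.98,0,0,1],[0.54,-0.98,0,0,1]]'
python3 -m pendant '[[0.54,-0.98,0,0,1],[0.54,-0.98,0,0,1],[0.54,-0.98,0,0,1],[0.54,-0.98,0,0,1],[0.54,-0.98,0,0,1]]'
python3 -m pendant '[[0.54,-0.98,0,0,1],[0.54,-0.98,0,0,1],[0.54,-0.98,0,0,1],[0.54,-0.98,0,0,1],[0.54,-0.98,0,0,1]]'
python3 -m pendant '[[0.54,-0.98,0,0,1],[0.54,-0.98,0,0,1],[0.54,-0.98,0,0,1],[0.54,-0.98,0,0,1],[0.54,-0.98,0,0,1]]'
```

```text
time: 0.77
tool_pos: [0.2571, -0.4671, 0.2309]
eef_rot: [-3.141, 0.0, 0.043]
wrist_force: [0.5, -0.3, 0.1]
opening: 0.0854
grasp_force: 0.0
time: 1.18
tool_pos: [0.3192, -0.3419, 0.2311]
eef_rot: [-3.141, 0.0, 0.043]
wrist_force: [-0.0, -0.3, -0.0]
opening: 0.0854
grasp_force: 0.0
time: 1.6
tool_pos: [0.3813, -0.2167, 0.2312]
eef_rot: [-3.142, 0.0, 0.043]
wrist_force: [0.3, -0.4, -0.2]
opening: 0.0856
grasp_force: 0.0
time: 2.02
tool_pos: [0.4435, -0.0914, 0.2312]
eef_rot: [3.142, 0.0, 0.043]
wrist_force: [0.4, 0.2, 0.1]
opening: 0.0856
grasp_force: 0.0
time: 2.43
tool_pos: [0.5057, 0.0338, 0.231]
eef_rot: [3.141, 0.001, 0.043]
wrist_force: [0.6, -0.3, -0.3]
opening: 0.0854
grasp_force: 0.0
```

```bash
python3 -m pendant '[[0.4,-0.98,0,0,1],[0.4,-0.98,0,0,1],[0.4,-0.98,0,0,1],[0.4,-0.98,0,0,1],[0.4,-0.98,0,0,1]]' >/dev/null
python3 -m pendant '[[0.4,-0.98,0,0,1],[0.4,-0.98,0,0,1],[0.4,-0.98,0,0,1],[0.4,-0.98,0,0,1],[0,0,0,0,1]]'
python3 - <<'E'
from h import *
p,d,K,T=grab('wrist'); cv2.imwrite('pics/w1.png',p[...,::-1]); print(K.tolist(),T.round(4).tolist())
C=cloud('wrist');Z=C[...,2]
n,l,st,c=cv2.connectedComponentsWithStats(((Z>.078)&(Z<.09)&(C[...,0]<.66)).astype(np.uint8))
for k in range(1,n):
    if st[k,4]>30: P=C[l==k]; print(st[k],P.mean(0).round(4),cv2.minEnclosingCircle(P[:,:2].astype(np.float32)))
E
```

```text
time: 3.27
tool_pos: [0.5854, 0.2627, 0.2305]
eef_rot: [-3.138, 0.001, 0.049]
wrist_force: [-1.1, 0.6, 0.5]
opening: 0.0856
grasp_force: 0.0
[[348.6320033200485, 0.0, 321.00448248686337], [0.0, 348.6320033200485, 241.7902037106937], [0.0, 0.0, 1.0]] [[0.0492, 0.9556, 0.2906, 0.6592], [-0.9988, 0.048, 0.0115, 0.2658], [-0.003, -0.2908, 0.9568, 0.3726], [0.0, 0.0, 0.0, 1.0]]
[609 150  14   4  46] [0.6587 0.0304 0.0837] ((0.6587399244308472, 0.03039444424211979), 0.0018958362052217126)
[314 174  21  23 355] [0.6203 0.2624 0.0833] ((0.6198651790618896, 0.2623623013496399), 0.008875550702214241)
[596 201  16   8  76] [0.6162 0.0285 0.084 ] ((0.6157273650169373, 0.02784937620162964), 0.0027604869101196527)
[585 250  12   9  64] [0.5724 0.0267 0.084 ] ((0.5718032121658325, 0.026229601353406906), 0.002187649719417095)
[632 251   8   7  41] [ 0.5739 -0.0149  0.0814] ((0.5739390850067139, -0.01554708182811737), 0.002477600472047925)
[574 295  13  10  62] [0.5288 0.0249 0.0839] ((0.5274034738540649, 0.025497063994407654), 0.0020390567369759083)
[620 296  14   9  66] [ 0.5305 -0.017   0.084 ] ((0.5300697088241577, -0.017721232026815414), 0.0025290686171501875)
[  10  328   79   60 1123] [0.4456 0.5265 0.0824] ((0.4352968633174896, 0.5207609534263611), 0.0367095060646534)
[564 337  14  10  62] [0.485  0.0228 0.084 ] ((0.48441988229751587, 0.021919945254921913), 0.002556834602728486)
[608 337  14  12  65] [ 0.4867 -0.019   0.0844] ((0.48632878065109253, -0.01851193606853485), 0.002876865677535534)
```

View pics/w1.png

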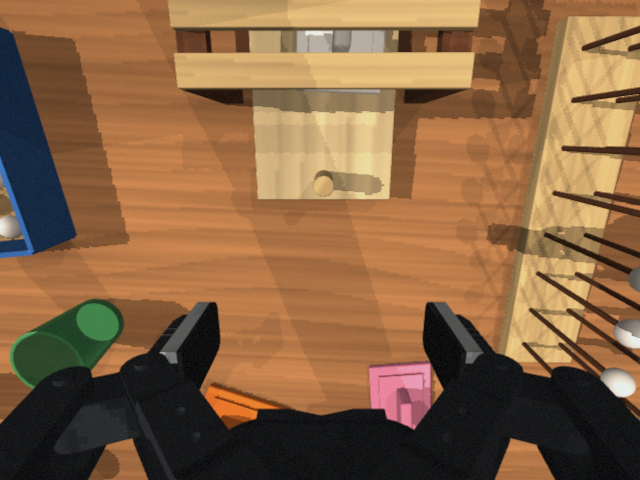

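The dowel top is at pixel (324,185), which gives (0.620, 0.262, 0.083) and agrees with the top view. The way down is clear.

```bash
python3 -m pendant '[[0.7,0.03,0,0,1],[0.7,0.03,0.5,0,1],[0,0,1,0,1],[0,0,1,0,1],[0,0,1,0,1]]'
python3 -m pendant '[[0,0,1,0,1],[0,0,1,0,1],[0,0,1,0,1],[0,0,0.9,0,1],[0,0,0,0,1]]'
```

```text
time: 3.73
tool_pos: [0.6211, 0.2551, 0.1426]
eef_rot: [3.141, -0.0, 0.042]
wrist_force: [0.7, -0.4, 0.4]
opening: 0.0849
grasp_force: 0.0
time: 4.15
tool_pos: [0.618, 0.2535, 0.0413]
eef_rot: [3.137, 0.007, 0.042]
wrist_force: [-0.8, 0.1, -0.6]
opening: 0.0852
grasp_force: 0.0
```

```bash
python3 -m pendant '[[0,-0.3,-0.1,0,1],[0,0,0,0,1]]'; python3 -m pendant '[[0,0,0,0,1],[0,0,0,0,1]]'
```

```text
time: 4.32
tool_pos: [0.6211, 0.2661, 0.0508]
eef_rot: [-3.14, -0.002, 0.044]
wrist_force: [-0.2, 1.4, 0.3]
opening: 0.0852
grasp_force: 0.0
time: 4.48
tool_pos: [0.6215, 0.2649, 0.0507]
eef_rot: [-3.141, -0.003, 0.043]
wrist_force: [-0.5, 0.7, 0.7]
opening: 0.0853
grasp_force: 0.0
```

```bash
python3 -m pendant '[[0,0.1,0.1,0,1],[0,0,0,0,0],[0,0,0,0,0],[0,0,0,0,0],[0,0,0,0,0]]'; python3 -m pendant '[[0,0,0,0,0],[0,0,0,0,0],[0,0,0,0,0],[0,0,0,0,0]]'
```

```text
time: 4.9
tool_pos: [0.6207, 0.2617, 0.0463]
eef_rot: [3.142, 0.0, 0.043]
wrist_force: [0.1, -0.6, 0.3]
opening: 0.0383
grasp_force: 0.0
time: 5.23
tool_pos: [0.6207, 0.263, 0.0465]
eef_rot: [-3.14, -0.001, 0.044]
wrist_force: [-0.7, 5.4, 0.8]
opening: 0.0166
grasp_force: 58.5
```

```bash
python3 -m pendant '[[-0.1,0,0,0,0],[-0.2,0,0,0,0],[-0.3,0,0,0,0],[-0.3,0,0,0,0],[-0.3,0,0,0,0]]'
python3 -m pendant '[[-0.3,0,0,0,0],[-0.3,0,0,0,0],[-0.3,0,0,0,0],[-0.3,0,0,0,0],[-0.3,0,0,0,0]]'
python3 -m pendant '[[-0.3,0,0,0,0],[-0.3,0,0,0,0],[-0.3,0,0,0,0],[-0.3,0,0,0,0],[-0.3,0,0,0,0]]'
python3 -m pendant '[[-0.3,0,0,0,0],[-0.3,0,0,0,0],[-0.3,0,0,0,0],[-0.2,0,0,0,0],[-0.2,0,0,0,0]]'
```

```text
time: 5.65
tool_pos: [0.5909, 0.2615, 0.0466]
eef_rot: [-3.14, -0.001, 0.044]
wrist_force: [1.5, 4.5, -0.5]
opening: 0.0164
grasp_force: 58.8
time: 6.07
tool_pos: [0.5534, 0.2597, 0.0465]
eef_rot: [-3.14, -0.001, 0.043]
wrist_force: [2.8, 4.5, -2.4]
opening: 0.0168
grasp_force: 58.8
time: 6.48
tool_pos: [0.5158, 0.2578, 0.0465]
eef_rot: [-3.141, -0.001, 0.043]
wrist_force: [1.0, 4.5, -1.0]
opening: 0.0166
grasp_force: 58.8
time: 6.9
tool_pos: [0.4831, 0.2562, 0.0465]
eef_rot: [-3.141, -0.001, 0.043]
wrist_force: [0.7, 5.3, -1.2]
opening: 0.017
grasp_force: 58.9
```

Pulled 138 mm so far. I'll go on slowly to the stop.

```bash
python3 -m pendant '[[-0.2,0,0,0,0],[-0.2,0,0,0,0],[-0.15,0,0,0,0],[-0.1,0,0,0,0],[-0.1,0,0,0,0]]'
python3 -m pendant '[[-0.1,0,0,0,0],[-0.1,0,0,0,0],[-0.1,0,0,0,0],[0,0,0,0,0]]'
```

```text
time: 7.32
tool_pos: [0.4647, 0.2553, 0.0465]
eef_rot: [-3.141, -0.001, 0.043]
wrist_force: [1.0, 4.6, 0.0]
opening: 0.0166
grasp_force: 58.9
time: 7.65
tool_pos: [0.4618, 0.2552, 0.0466]
eef_rot: [-3.139, -0.007, 0.041]
wrist_force: [17.7, 6.8, -16.6]
opening: 0.0163
grasp_force: 59.8
```

The board is at its stop: the force rose after 159 mm. I'll relieve the push, release, rise and look.

```bash
python3 -m pendant '[[0.12,0,0,0,0],[0,0,0,0,1],[0,0,0,0,1],[0,0,0,0,1],[0,0,0,0,1]]'
python3 -m pendant '[[0,0,0,0,1],[0,0,-0.8,0,1],[0,0,-1,0,1],[0,0,-1,0,1],[0,0,-1,0,1]]'
python3 -m pendant '[[0,0,-1,0,1],[0,0,-1,0,1],[0,0,-0.6,0,1],[0,0,0,0,1],[0,0,0,0,1]]'
python3 - <<'E'
from h import *
print(status.read_state()['tool_pos'])
p,d,K,T=grab('wrist'); cv2.imwrite('pics/w2.png',p[...,::-1])
C=cloud('wrist');Z=C[...,2]
def rep(lo,hi,x1=.68):
  n,l,st,c=cv2.connectedComponentsWithStats(((Z>lo)&(Z<hi)&(C[...,0]<x1)&(C[...,1]>.15)&(C[...,1]<.37)).astype(np.uint8))
  for k in range(1,n):
    if st[k,4]>60: P=C[l==k]; print(st[k],P.mean(0).round(4),cv2.minAreaRect(P[:,:2].astype(np.float32)))
rep(.069,.08); rep(.036,.042); rep(.041,.048); rep(.079,.09)
E
```

```text
time: 8.07
tool_pos: [0.4597, 0.2539, 0.0461]
eef_rot: [3.14, 0.001, 0.043]
wrist_force: [0.3, 0.2, -0.2]
opening: 0.0643
grasp_force: 0.0
time: 8.48
tool_pos: [0.4596, 0.2544, 0.1422]
eef_rot: [3.141, 0.001, 0.043]
wrist_force: [1.0, 1.3, -1.2]
opening: 0.0857
grasp_force: 0.0
time: 8.9
tool_pos: [0.4603, 0.2548, 0.2069]
eef_rot: [-3.141, -0.002, 0.043]
wrist_force: [0.4, -0.5, -0.3]
opening: 0.0852
grasp_force: 0.0
[0.46032654 0.25479195 0.20690172]
[ 330    5   23   88 1683] [0.5939 0.2466 0.0732] ((0.5936652421951294, 0.24643729627132416), (0.05610869824886322, 0.01403872761875391), 0.6050325632095337)
[312 218  20   9  64] [0.4684 0.2547 0.0747] ((0.46760228276252747, 0.2543807029724121), (0.015676211565732956, 0.004985274281352758), 87.89812469482422)
[ 291    0  100  133 4345] [0.58   0.2464 0.0394] ((0.5876047611236572, 0.2463103085756302), (0.09786328673362732, 0.07617740333080292), 0.4570804238319397)
[412 315  11  50 337] [0.3471 0.1543 0.0403] ((0.3411942422389984, 0.1546304076910019), (0.0559346079826355, 0.009418200701475143), 0.9613021612167358)
[210 358  38  22 420] [0.299  0.3429 0.0403] ((0.2972680628299713, 0.3437134623527527), (0.03748919069766998, 0.015215537510812283), 72.11080169677734)
[ 304    0   73  119 6240] [0.5919 0.2466 0.0435] ((0.5916194915771484, 0.24631620943546295), (0.08471217006444931, 0.05508502572774887), 1.591257095336914)
[413 317  10  48 186] [0.3465 0.1531 0.0417] ((0.34077298641204834, 0.15389174222946167), (0.054262131452560425, 0.007827596738934517), 0.7863388657569885)
[210 362  36  18 236] [0.2976 0.344  0.0417] ((0.2981445789337158, 0.3441025912761688), (0.036125198006629944, 0.013155745342373848), 71.49213409423828)
[310 221  23  23 387] [0.4618 0.2546 0.0833] ((0.4613925516605377, 0.2545539140701294), (0.016899337992072105, 0.016901366412639618), 45.268821716308594)
```

View pics/w2.png

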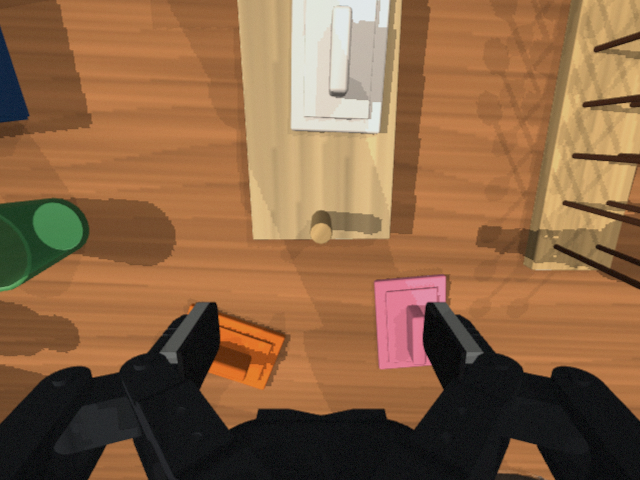

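The lid is fully clear of the shelf. The bar runs from (340,5) to (340,95): centre (0.594, 0.246), top 0.073, yaw about 0.01. The slab's 76 mm width and the bar's 56×14 match the text. The dowel is at (320,230), with the board at its stop.

```bash
python3 -m pendant '[[0,0,0,0.28,1],[0.8,0.08,0,0,1],[1,0.08,0,0,1],[1,0.08,0,0,1],[1,0.08,0,0,1]]' >/dev/null
python3 -m pendant '[[1,0.07,0,0,1],[0.53,0,0,0,1],[0,0,0,0,1],[0,0,1,0,1],[0,0,1,0,1]]' >/dev/null
python3 -m pendant '[[0,0,1,0,1],[0,0,1,0,1],[0,0,0,0,1],[0,0,0,0,1],[0,0,0,0,1]]'
```

```text
time: 10.2
tool_pos: [0.5933, 0.2468, 0.1072]
eef_rot: [-3.141, -0.0, 0.01]
wrist_force: [0.5, 0.3, 1.1]
opening: 0.0853
grasp_force: 0.0
```

```bash
python3 -m pendant '[[0,0,0.8,0,1],[0,0,0.8,0,1],[0,0,0.5,0,1],[0,0,0.2,0,1],[0,0,0,0,1]]'
python3 -m pendant '[[0,0,0,0,0],[0,0,0,0,0],[0,0,0,0,0],[0,0,0,0,0],[0,0,0,0,0]]'
python3 -m pendant '[[0,0,0,0,0],[0,0,0,0,0],[0,0,0,0,0],[0,0,0,0,0],[0,0,0,0,0]]'
```

```text
time: 10.62
tool_pos: [0.5932, 0.2463, 0.0486]
eef_rot: [3.141, 0.001, 0.01]
wrist_force: [0.2, 0.1, -0.4]
opening: 0.0856
grasp_force: 0.0
time: 11.03
tool_pos: [0.5937, 0.2464, 0.0494]
eef_rot: [-3.141, -0.001, 0.009]
wrist_force: [-0.7, -0.6, 0.2]
opening: 0.0256
grasp_force: 0.0
time: 11.45
tool_pos: [0.5938, 0.2464, 0.0493]
eef_rot: [-3.141, -0.001, 0.009]
wrist_force: [-0.3, -0.6, 5.1]
opening: 0.0126
grasp_force: 59.6
```

```bash
python3 -m pendant '[[0,0,-0.1,0,0],[0,0,-0.2,0,0],[0,0,-0.4,0,0],[0,0,-0.6,0,0],[0,0,-0.7,0,0]]'
python3 -m pendant '[[0,0,-0.7,0,0],[0,0,-0.7,0,0],[0,0,-0.7,0,0],[0,0,-0.7,0,0],[0,0,-0.7,0,0]]'
python3 -m pendant '[[0,0,-0.7,0,0],[0,0,-0.6,0,0],[0,0,-0.4,0,0],[0,0,-0.2,0,0],[0,0,0,0,0]]'
python3 - <<'E'
from h import *
p,d,K,T=grab('scene'); cv2.imwrite('pics/s2.png',p[100:460,150:630,::-1])
E
```

```text
time: 11.87
tool_pos: [0.5927, 0.246, 0.099]
eef_rot: [3.141, 0.002, 0.01]
wrist_force: [-0.3, -0.3, -2.8]
opening: 0.0129
grasp_force: 58.5
time: 12.28
tool_pos: [0.5931, 0.2463, 0.1878]
eef_rot: [-3.142, 0.0, 0.01]
wrist_force: [-0.0, 0.2, -2.4]
opening: 0.0127
grasp_force: 58.5
time: 12.7
tool_pos: [0.5937, 0.2465, 0.235]
eef_rot: [-3.141, -0.002, 0.01]
wrist_force: [-0.2, 0.3, -1.4]
opening: 0.0128
grasp_force: 58.6
```

View pics/s2.png

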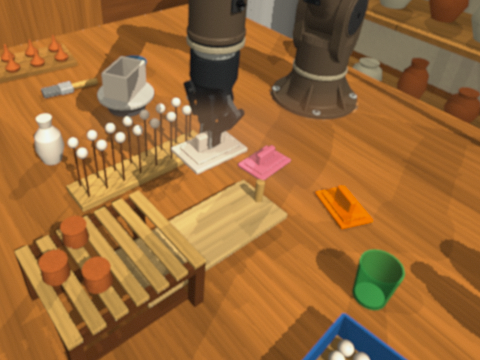

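The lid hangs level in the gripper at (210,150). The board is fully out and nothing else has moved. I'm carrying it over the beads at 218 mm underside height (bead tops 150), to a spot in front of the box for a fresh measurement.

```bash
python3 -m pendant '[[-0.1,0.25,0,0,0],[-0.22,0.55,0,0,0],[-0.33,0.855,0,0,0],[-0.33,0.855,0,0,0],[-0.33,0.855,0,0,0]]' 
python3 -m pendant '[[-0.33,0.855,0,0,0],[-0.33,0.855,0,0,0],[-0.33,0.855,0,0,0],[-0.33,0.855,0,0,0],[-0.33,0.855,0,0,0]]' |head -2
python3 -m pendant '[[-0.33,0.855,0,0,0],[-0.33,0.855,0,0,0],[-0.33,0.855,0,0,0],[-0.33,0.855,0,0,0],[-0.33,0.855,0,0,0]]' |head -2
python3 -m pendant '[[-0.33,0.855,0,0,0],[-0.33,0.855,0,0,0],[-0.33,0.855,0,0,0],[-0.33,0.855,0,0,0],[-0.33,0.855,0,0,0]]' |head -2
python3 -m pendant '[[-0.33,0.855,0,0,0],[-0.33,0.855,0,0,0],[-0.33,0.855,0,0,0],[-0.33,0.855,0,0,0],[-0.22,0.55,0,0,0]]' |head -2
python3 -m pendant '[[-0.1,0.3,0,0,0],[0,0,0,0,0],[0,0,0,0,0],[0,0,0,0,0]]'
python3 - <<'E'
from h import *
p,d,K,T=grab('wrist'); cv2.imwrite('pics/w3.png',p[...,::-1]); grab('top')
for n in('wrist','top'):
  C=cloud(n);Z=C[...,2]; m=(Z>.118)&(Z<.132)&(C[...,0]>.41)&(C[...,0]<.58)&(C[...,1]>-.36)&(C[...,1]<-.18)
  k,l,st,c=cv2.connectedComponentsWithStats(m.astype(np.uint8))
  for i in range(1,k):
    if st[i,4]>60: P=C[l==i]; print(n,st[i],P.mean(0).round(4),cv2.minAreaRect(P[:,:2].astype(np.float32)))
E
```

```text
time: 13.17
tool_pos: [0.5602, 0.1603, 0.2324]
eef_rot: [3.141, 0.002, 0.01]
wrist_force: [0.8, -0.2, -1.7]
opening: 0.013
grasp_force: 58.6
time: 13.58
tool_pos: [0.5198, 0.053, 0.2327]
time: 14.0
tool_pos: [0.4795, -0.054, 0.2329]
time: 14.42
tool_pos: [0.4391, -0.161, 0.2329]
time: 14.83
tool_pos: [0.401, -0.2617, 0.2329]
time: 15.17
tool_pos: [0.4011, -0.2657, 0.2335]
eef_rot: [-3.141, 0.0, 0.011]
wrist_force: [0.1, 0.5, -2.4]
opening: 0.0129
grasp_force: 58.6
wrist [ 235    0  182  180 5025] [ 0.5049 -0.2677  0.1241] ((0.49097782373428345, -0.26964280009269714), (0.11056792736053467, 0.07628922909498215), 33.35419845581055)
top [402 222  48  40 267] [ 0.5084 -0.2633  0.1248] ((0.4924468994140625, -0.2677370309829712), (0.11016353964805603, 0.07696841657161713), 34.212398529052734)
```

View pics/w3.png

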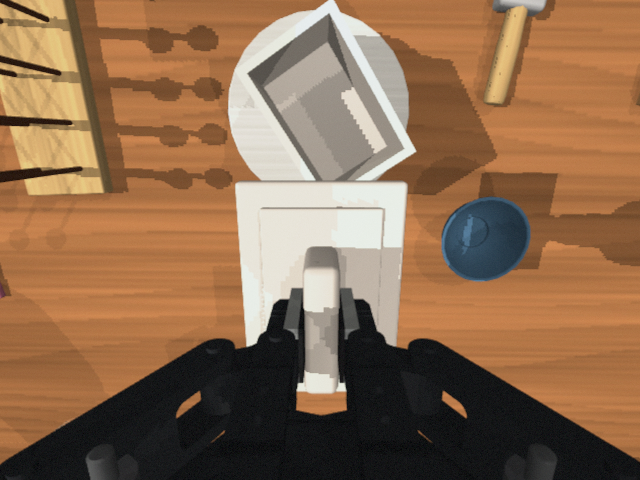

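The box mouth is fully in view (235–417, 0–182): centre (0.491, −0.2695), yaw 33.35°, rim 0.124, 110.6×76.3, consistent with the top view. Next I move over it and turn, staying high.

```bash
python3 -m pendant '[[0.3,0.03,0,0,0],[0.7,0.03,0,-0.4,0],[0,0,0,-0.5,0],[0,0,0,-0.5,0],[0,0,0,-0.5,0]]' 
python3 -m pendant '[[0,0,0,-0.5,0],[0,0,0,-0.5,0],[0,0,0,-0.5,0],[0,0,0,-0.5,0],[0,0,0,-0.5,0]]' 
python3 -m pendant '[[0,0,0,-0.5,0],[0,0,0,-0.37,0],[0,0,0,0,0],[0,0,0,0,0],[0,0,0,0,0]]'
```

```text
time: 15.68
tool_pos: [0.427, -0.2676, 0.2337]
eef_rot: [-3.141, -0.0, 0.242]
wrist_force: [-0.7, -0.2, -2.2]
opening: 0.0132
grasp_force: 58.6
time: 16.1
tool_pos: [0.4267, -0.2677, 0.2338]
eef_rot: [3.141, -0.0, 0.542]
wrist_force: [-0.5, -0.8, -2.5]
opening: 0.0127
grasp_force: 58.7
time: 16.52
tool_pos: [0.4262, -0.268, 0.2338]
eef_rot: [3.142, -0.0, 0.641]
wrist_force: [0.0, 0.2, -3.0]
opening: 0.0129
grasp_force: 58.6
```

```bash
python3 -m pendant '[[0,0,0,0.49,0],[0.4,0.27,0,0,0],[0.6,0.4,0,0,0],[0.6,0.4,0,0,0],[0.53,0.4,0,0,0]]' >/dev/null
python3 -m pendant '[[0,0,0,0,0],[0,0,0,0,0],[0,0,0,0,0],[0,0,0,0,0]]'
python3 - <<'E'
from h import *
p,d,K,T=grab('wrist'); C=cloud('wrist'); Z=C[...,2]
s=status.read_state()['tool_pos']
m=(Z>.195)&(Z<.2295)&(np.hypot(C[...,0]-s[0],C[...,1]-s[1])<.09)
hist,e=np.histogram(Z[m],24); print(hist.tolist(),e.round(3).tolist())
for lo,hi in((.221,.2285),(.19,.20)): pass
c,si=np.cos(.582),np.sin(.582)
P=C[m]-s; X=P[:,0]*c+P[:,1]*si; Y=-P[:,0]*si+P[:,1]*c
print('lid extents rel TCP',np.percentile(X,[.2,99.8]),np.percentile(Y,[.2,99.8]))
f=m&((C[...,0]-s[0])*c+(C[...,1]-s[1])*si>.02)&(Z>.21)
q=C[f&(Z<.2285)]; A=np.c_[q[:,:2],np.ones(len(q))]
cv2.imwrite('pics/w4.png',p[...,::-1])
S=grab('scene')[0]; cv2.imwrite('pics/s3.png',cv2.resize(S[90:250,180:380],None,fx=4,fy=3.75,interpolation=3)[:600,:800,::-1])
E
```

```text
time: 17.27
tool_pos: [0.49, -0.2697, 0.2337]
eef_rot: [-3.141, 0.001, 0.583]
wrist_force: [-0.3, 0.2, -3.0]
opening: 0.0125
grasp_force: 58.8
[14, 15, 48, 34, 33, 16, 7, 51, 111, 336, 998, 2200, 2955, 2325, 1005, 282, 63, 128, 619, 1683, 2698, 2447, 1183, 290] [0.218, 0.218, 0.219, 0.219, 0.22, 0.22, 0.221, 0.221, 0.222, 0.222, 0.223, 0.223, 0.224, 0.224, 0.225, 0.225, 0.226, 0.226, 0.227, 0.227, 0.228, 0.228, 0.229, 0.229, 0.229]
lid extents rel TCP [-0.05226102  0.05514573] [-0.03791643  0.03747851]
```

View pics/s3.png

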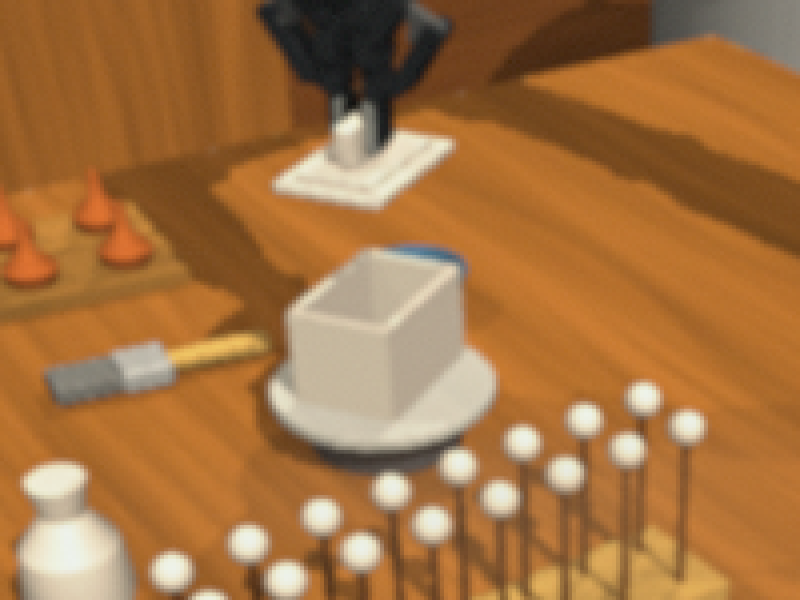

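The lid hangs level over the box (lid at (365,170), box mouth at (380,290)). Its edges are centred on the TCP, and its underside is at about 0.216. I'm lowering it gently.

```bash
python3 -m pendant '[[0.04,0,0.15,0,0],[0,0,0.3,0,0],[0,0,0.3,0,0],[0,0,0.3,0,0],[0,0,0.3,0,0]]' |head -2
python3 -m pendant '[[0,0,0.3,0,0],[0,0,0.3,0,0],[0,0,0.3,0,0],[0,0,0.2,0,0],[0,0,0.15,0,0]]' |head -2
python3 -m pendant '[[0,0,0.15,0,0],[0,0,0.1,0,0],[0,0,0.05,0,0],[0,0,0,0,0],[0,0,0,0,0]]'
```

```text
time: 17.78
tool_pos: [0.491, -0.269, 0.1989]
time: 18.2
tool_pos: [0.4911, -0.269, 0.1679]
time: 18.62
tool_pos: [0.4915, -0.2691, 0.1615]
eef_rot: [3.141, -0.0, 0.583]
wrist_force: [0.3, 0.4, -3.3]
opening: 0.0127
grasp_force: 58.9
```

```bash
python3 -m pendant '[[0,0.02,0.12,0,0],[0,0,0.12,0,0],[0,0,0.1,0,0],[0,0,0,0,0],[0,0,0,0,0]]'
python3 -m pendant '[[0,0,0,0,0],[0,0,0,0,0],[0,0,0,0,0],[0,0,0,0,0],[0,0,0,0,0]]'
python3 - <<'E'
from h import *
p,d,K,T=grab('wrist'); S=grab('scene')[0]; Tp=grab('top')[0]
im=np.zeros((600,800,3),np.uint8)
im[:,:]=cv2.resize(S[130:220,225:345],(800,600),interpolation=3); cv2.imwrite('pics/s4.png',im[...,::-1])
s=status.read_state(); c,si=np.cos(.582),np.sin(.582)
C=cloud('wrist'); Z=C[...,2]
m=(Z>.132)&(Z<.15)&(np.hypot(C[...,0]-s['tool_pos'][0],C[...,1]-s['tool_pos'][1])<.09)
P=C[m]-[.491,-.2694,0]; X=P[:,0]*c+P[:,1]*si; Y=-P[:,0]*si+P[:,1]*c
print('lid rel box',np.percentile(X,[.2,99.8]),np.percentile(Y,[.2,99.8]), 'slab top',np.median(Z[m&(Z<.1455)]),'step',np.median(Z[m&(Z>.1455)]))
E
```

```text
time: 19.03
tool_pos: [0.4915, -0.2694, 0.1526]
eef_rot: [-3.141, 0.0, 0.583]
wrist_force: [-0.3, 1.2, -2.8]
opening: 0.013
grasp_force: 58.9
time: 19.45
tool_pos: [0.4916, -0.2696, 0.1529]
eef_rot: [3.141, -0.0, 0.583]
wrist_force: [0.4, 0.8, -3.0]
opening: 0.0132
grasp_force: 58.9
lid rel box [-0.05184788  0.05553275] [-0.03835932  0.03706089] slab top 0.14307616871002626 step 0.14715020982581425
```

View pics/s4.png

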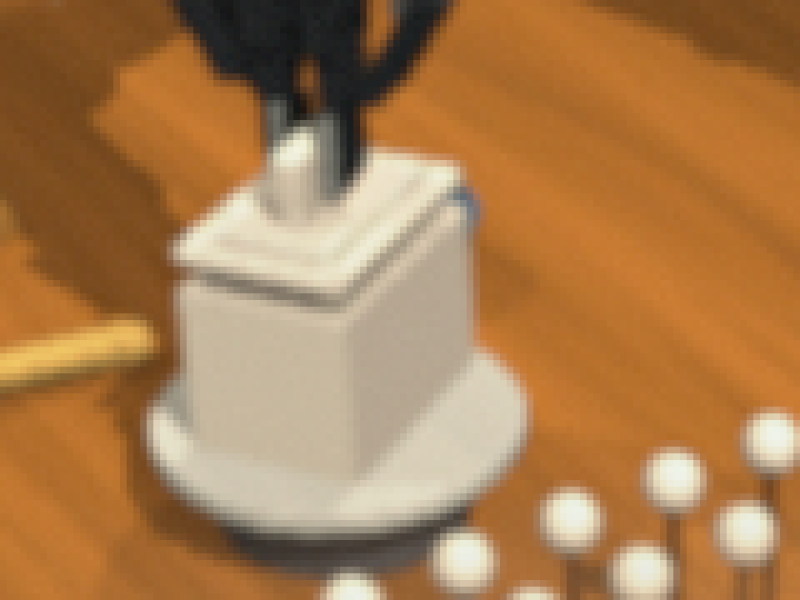

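The picture shows the lid squared over the box with an even dark gap (from (175,265) to (465,190)). The underside is at 0.135, 10 mm above the rim, and centred to within about 1 mm. I'm handing the job in.

```bash
python3 -c "
from cell import r
print(r.close_job())"
```

```text
the job is handed in; nothing more can be done
None
```

The job is handed in at about 20 s: the board is pulled out to its stop, and the lid is held level and square over the box, about 10 mm above its rim and centred to within about 1 mm, with no contact with the box or beads seen.

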